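# Release a dishwasher tablet and trap it on the chute

## Task

Press the orange button of the dishwasher-tablet dispenser down with one fingertip, so that its spring ejector pops the tablet out, and stop the tablet with the other finger while it is on the open chute, before it slides off the end. Do not pick anything up and leave the mug, the glass and the shaker alone. Finish holding: the button still pressed down, and the tablet resting still on the chute against your finger.

Things in the scene. Friction and masses are not known exactly. Their poses are not given: they have to be found in the camera images.
- dispenser: Tablet dispenser fixed to the worktop, white and grey, 230 x 110 x 112 mm. Origin on the worktop below the chute's centre line; x points up the chute to the closed end, y across it to the button's side, z up. The open chute falls 18 degrees toward -x, inner width 36 mm, rails 8 mm above its floor. Beside it a wing (x -76 to -24, y +21 to +89 mm, top at z = 35 mm) carries the button.
- chute_end (a point): Centre of the chute floor's open lower end, dispenser x = -100 mm, 14 mm above the worktop. Nothing stops a freed tablet above it: it runs down the chute at 0.5 to 1 m/s and off this end.
- gate (a point): Centre of the gate's slot in the chute floor, dispenser x = +34 mm, 57 mm above the worktop. Above it (x = +34 to +75 mm) is the bay with a clear roof 27 mm off the floor, where the tablet waits; behind the tablet a spring plunger pushes it against the gate with about 1 N and follows it for 20 mm.
- release (a joint): Orange button with the gate fixed to it; 0 = up, grows as it is pushed straight down, stop at 0.012 m. Spring: 1.5 N at the start, 5 N fully down. The gate stands 8 mm above the chute floor and lets the tablet go when the button is about 0.0085 m down; let go, the button springs up again.
- button_top (a point): Centre of the top of the orange button, 30 mm along the chute by 26 mm across. It lies at dispenser x = -50, y = +64 mm, 51 mm above the worktop when up and 39 mm when fully down.
- catch_point (a point): Centre of the chute floor straight beside the button (dispenser x = -50, y = 0, z = 30 mm), 64 mm from the button's centre. With the button fully down, a fingertip level with its top is 9 mm above the floor here, low enough to stop the tablet; two fingers spread along the dispenser's y reach button and chute together.
- tablet: Loose dishwasher tablet in slick film, 40 mm along the chute x 32 mm wide x 18 mm thick, about 50 g; white below, blue on top with a red dot. Origin at the centre of its underside, x up the chute, z off the chute floor. In the bay its origin is at dispenser x = +54 mm; it is out of the bay on the open chute when its origin is between x = +12 and -85 mm.
- mug: Loose orange mug, 81 mm across, 101 mm high, origin at the centre of its underside. Bystander.
- tumbler: Loose clear drinking glass, 81 mm across, 91 mm high, origin at the centre of its underside. Bystander.
- shaker: Loose salt shaker, 44 mm across, 90 mm high, origin at the centre of its underside. Bystander.

How it is judged:
By the outcome, as a careful person would: the job done as asked, in the order asked, and still so for the second after the job is handed in, while the arm keeps its last pose, push and grip.
It also fails if it takes over 35 s, if anything falls off the work surface, if the arm or the gripper's body presses on something with over 40 N, if the wrist force passes 120 N, or if a joint passes its speed limit or range.

## Robot

A 6-joint arm with a two-finger parallel gripper is mounted at the origin on a cart in front of the work surface, level with it; the furniture and walls round the work are solid. World frame = base frame: x ahead of the robot, y to its left, z up, the work surface at z = 0. Lengths are in mm, angles in rad, forces in N, time in s.
With the tool pointing down it reaches from about 400 to 925 mm from the base axis. Payload 12.5 kg.
Tool frame: the origin (TCP) lies midway between the tips of the shut fingers; the grasp point (between the pads) lies 19 mm behind it (env.pinch_z is the z of the grasp point in the tool frame, in mm); z points along the fingers, y is the line along which they close (so a half turn about z gives the same grasp; the last joint's range is limited). The gripper opens to 95 mm and grips with 3 to 60 N. Pads are 20 mm wide; open, the fingers measure 119 mm over their backs; the gripper's body (75 mm by 180 mm) begins 59 mm behind the grasp point.
Start: joints at [1.153, 0.491, 1.559, -0, 1.092, -0.106], TCP at [191.716, 594.888, 214.661] pointing down, gripper open.
Joint ranges: [-3.1, 3.1], [-0.84, 2.19], [0.05, 2.79], [-1.13, 4.28], [0.06, 2.93], [-2.69, 2.69]. Speed limits (rad/s): [2.22, 2.22, 2.79, 3.14, 3.14, 3.14].

## Interface

Orientations are given as [roll, pitch, yaw] about the fixed x, y, z axes, in that order (R = Rz(yaw) Ry(pitch) Rx(roll)).
In Python, from cell import env, eyes gives the robot as it stands.
- The arm moves only by the shell command python3 -m inch 'ROWS'. ROWS is JSON, a list of rows, each a list of 3 entries, a list of its own where there are three numbers: the shift along the tool's x, y, z in units of 60 mm (1.0 is 60 mm), then the turn about the tool's z in units of 5 degrees (1.0 is 5 degrees), then the closure, from -1 (fully open) to 1 (shut). In form: [[[tx, ty, tz], turn, claw], ...]. A call has exactly 10 rows; each row shifts and turns the commanded pose from where the row before left it, along the tool's axes as they then stand; what a row does not reach is not made up. A row lasts 1/8 s, in which the tool goes at most 62.5 mm and 10.7 degrees, less where a joint would pass 70% of its speed; a pose out of reach is approached as far as the arm can. A call is refused whole if a number of a shift passes 1 or a number of a turn 1, either way. A call with a gripper value outside its range is refused whole. The fingers move at their own pace and stop on an object; the grip force is fixed at half the most. Time passes only in rows, so rows that do not move let the fingers close, or fill a call up. It gives the time, the measured TCP pose, the force, the opening and the grip force at its end, in the units of the state.
- env.state(): the state, without advancing time (a new reading comes with each control period).
- eyes.read_camera(name): name is "scene" or "top" or "wrist"; returns a dict with "pixels" (400x640x3 uint8, red, green, blue), "fx", "fy", "cx", "cy" (pixels), "extrinsics" (4x4, takes a point from world to camera coordinates). Camera axes: x right, y down, z forward; pixel columns grow to the right and rows downward; lengths in mm; the calibration is good to about 2 mm. A picture is of the moment at which its call begins. There is no depth.
- env.job_done(): hands the job in; it is judged then, once.
Trained networks look in a picture, given as the dict that the camera call returned (one of the last four; its "shot" number tells which), for a name from the list of things; names that differ only in an ending like _2 or _b are one class to them, and where a whole thing is asked for, a point or a joint stands for the part that bears it (a point fixed in the world has none). Each returns a list of dicts, best first, with "score" (0 to 1); they miss things now and then, are a little off and sometimes report something else, mostly with a low value. They report only what shows in the picture. A call takes as long as a camera call.
- eyes.boxes_of(name, picture): "centre" ([row, column] in pixels, amid what is visible of it).
- eyes.cut_out(name, picture): "mask" (400x640 bool, what is visible of it) and "centre" ([row, column] in pixels, amid what is visible of it).
- eyes.spot_point(name, picture): "centre" ([row, column] in pixels: a listed point, or the origin of a listed thing).
The state is a dict: "t": time; "joints": joint angles; "qvel": joint speeds; "tau": joint torques, N m; "eef_pos": TCP position; "tcp_rot": TCP orientation; "ft_force": force on the tool from outside, world axes, zero at the start; "moment": the same for the moment, N m; "opening": opening from 0.0 (shut) to 1.0 (fully open); "grip_force": force on a finger pad.
Only numpy, scipy, OpenCV 4.12 (cv2) and the standard library are available. Lean on these libraries where they do the work, as an engineer would, in place of code of your own. Each camera call takes 0.05 s, during which the arm holds its last target. There are 200 camera calls.

## Working session

There is one attempt and no reset: what is moved stays moved. The work goes in short steps, Python scripts to look and compute and a shell command to move; the robot and the scene stay as the last step left them, time stands still between calls to the robot, and variables do not carry over. Pictures are saved under pics/ and viewed, at most 10 in all, crops included, and the job is handed in when it is done.

```bash
mkdir -p pics; ls
cat > h.py <<'E'
from cell import env, eyes
import numpy as np, cv2
from scipy.optimize import least_squares
def proj(pic,P):
    E=np.array(pic["extrinsics"]);c=E[:3,:3]@np.asarray(P,float)+E[:3,3]
    return np.array([pic["fy"]*c[1]/c[2]+pic["cy"],pic["fx"]*c[0]/c[2]+pic["cx"]])
def back(pic,rc,z):
    E=np.array(pic["extrinsics"]);R=E[:3,:3];o=-R.T@E[:3,3]
    d=R.T@np.array([(rc[1]-pic["cx"])/pic["fx"],(rc[0]-pic["cy"])/pic["fy"],1]);return o+d*(z-o[2])/d[2]
E
python3 - <<'E'
from h import *
print(env.state())
for n in ["scene","top","wrist"]:
    p=eyes.read_camera(n); cv2.imwrite(f"pics/{n}0.png",p["pixels"][:,:,::-1])
    for k,z in [("chute_end",14),("gate",57),("button_top",51),("catch_point",30),("dispenser",0),("tablet",63)]:
        r=eyes.spot_point(k,p)
        if r: print(n,k,round(r[0]["score"],2),np.round(r[0]["centre"],1),np.round(back(p,r[0]["centre"],z),1))
E
```

```text
pics
{'t': 0.0, 'joints': array([ 1.15337697e+00,  4.91558576e-01,  1.55946764e+00, -1.18331397e-06,
        1.09168727e+00, -1.05600522e-01]), 'qvel': array([ 0.00055611, -0.00176605, -0.00139597,  0.0002945 ,  0.00167448,
        0.0004228 ]), 'tau': array([ 2.17086796e-03, -6.12646151e+01, -2.58189332e+01,  6.93294732e-02,
        4.81056562e-02, -4.60652291e-05]), 'eef_pos': array([191.62108101, 594.63796055, 214.0560926 ]), 'tcp_rot': array([-3.14047795e+00, -1.17097568e-04,  2.82977430e+00]), 'ft_force': array([-0.34045516,  1.22369629,  0.91528827]), 'moment': array([ 0.02288956, -0.00322   ,  0.01524355]), 'grip_force': 0.0, 'opening': 0.9990157940860936}
scene chute_end 0.74 [237.8 356.1] [431.4 -56.2  14. ]
scene gate 0.62 [186.9 328.3] [558.6 -81.2  57. ]
scene button_top 0.75 [217.1 315.6] [490.4  -3.6  51. ]
scene catch_point 0.71 [216.8 341.5] [485.7 -61.6  30. ]
scene dispenser 0.82 [219.9 334.6] [519.1 -68.5   0. ]
scene tablet 0.46 [179.9 321.8] [582.3 -80.9  63. ]
top chute_end 0.71 [267.7 317.8] [423.  -52.7  14. ]
top gate 0.69 [189.4 333.1] [565.7 -77.9  57. ]
top button_top 0.82 [230.1 291.9] [489.9  -4.3  51. ]
top catch_point 0.66 [239.4 326.5] [475.5 -67.9  30. ]
top dispenser 0.93 [212.7 328.6] [529.  -71.2   0. ]
top tablet 0.72 [243.3 388.6] [ 469. -179.   63.]
```

View pics/scene0.png

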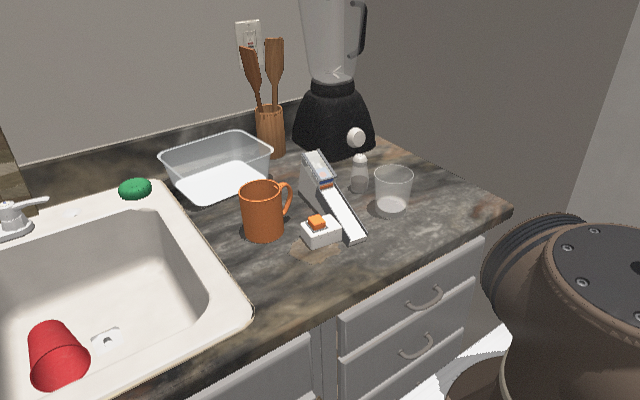

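View pics/top0.png

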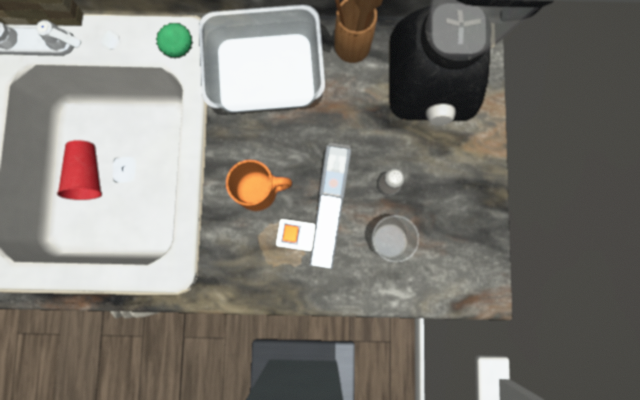

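```bash
cat > fit.py <<'E'
from h import *
M=dict(chute_end=(-100,0,14),gate=(34,0,57),button_top=(-50,64,51),catch_point=(-50,0,30),dispenser=(0,0,0))
def fit(names):
    obs=[]
    for n in names:
        p=eyes.read_camera(n)
        for k in M:
            r=eyes.spot_point(k,p)
            if r and r[0]["score"]>.4: obs.append((n,p,k,np.array(r[0]["centre"])))
    def W(v,m): c,s=np.cos(v[2]),np.sin(v[2]); return [v[0]+c*m[0]-s*m[1],v[1]+s*m[0]+c*m[1],m[2]]
    f=lambda v:np.concatenate([proj(p,W(v,M[k]))-o for _,p,k,o in obs])
    s=least_squares(f,[525,-70,-.17],x_scale=[10,10,.1],loss="soft_l1",f_scale=2)
    for (n,_,k,_),e in zip(obs,f(s.x).reshape(-1,2)): print(n,k,np.round(e,1))
    print(np.round(s.x,3),[ (k,np.round(W(s.x,M[k]),1)) for k in M]); return s.x
if __name__=="__main__":
    fit(["scene","top"]); fit(["top"])
    for n in ["scene","top"]:
        p=eyes.read_camera(n)
        for k in ["mug","tumbler","shaker"]:
            r=eyes.spot_point(k,p)
            if r: print(n,k,r[0]["score"],back(p,r[0]["centre"],0).round())
E
python3 fit.py
```

```text
scene chute_end [3.1 0.5]
scene gate [ 0.9 -4.3]
scene button_top [ 0.3 -0.8]
scene catch_point [-1.   2.6]
scene dispenser [-1.6  2.4]
top chute_end [-1.4  1.3]
top gate [0.4 2. ]
top button_top [ 0.3 -2. ]
top catch_point [-0.6 -2.4]
[ 5.27639e+02 -7.07290e+01 -1.35000e-01] [('chute_end', array([428.5, -57.3,  14. ])), ('gate', array([561.3, -75.3,  57. ])), ('button_top', array([486.7,  -0.6,  51. ])), ('catch_point', array([478.1, -64. ,  30. ])), ('dispenser', array([527.6, -70.7,   0. ]))]
top chute_end [-0.4  6.1]
top gate [0.9 0.2]
top button_top [ -7.  -94.4]
top catch_point [-0.2  1.1]
top dispenser [ 3.6 -1.2]
[ 5.25978e+02 -7.35850e+01 -2.20000e-02] [('chute_end', array([426. , -71.4,  14. ])), ('gate', array([560. , -74.3,  57. ])), ('button_top', array([477.4,  -8.5,  51. ])), ('catch_point', array([476. , -72.5,  30. ])), ('dispenser', array([526. , -73.6,   0. ]))]
scene mug 0.89 [574.  58.   0.]
scene tumbler 0.81 [ 486. -179.    0.]
scene shaker 0.78 [ 575. -174.    0.]
top mug 0.85 [573.  57.   0.]
top tumbler 0.61 [ 472. -188.    0.]
top shaker 0.81 [ 584. -186.    0.]
```

The pictures show the white chute at about (330,145) to (323,267) in top, with the button at (291,233). The mug is at upper left of it, and the glass and shaker are to the right. The two-camera fit is plausible, so I'll move above the dispenser and refine it with the wrist camera.

```bash
python3 -m inch '[[[-0.65,-0.7,0],0,-0.1],[[-0.65,-0.7,0],0,-0.1],[[-0.65,-0.7,0],0,-0.1],[[-0.65,-0.7,0],0,-0.1],[[-0.65,-0.7,0],0,-0.1],[[-0.65,-0.7,0],0,-0.1],[[-0.65,-0.7,0],0,-0.1],[[-0.65,-0.7,0],0,-0.1],[[-0.65,-0.7,0],0,-0.1],[[-0.65,-0.7,0],0,-0.1]]'
```

```text
t: 3.6
eef_pos: [434.7, 73.6, 214.9]
tcp_rot: [3.141, 0.001, 2.83]
ft_force: [0.8, -0.1, 0.3]
opening: 0.548
grip_force: 0.0
```

```bash
python3 -m inch '[[[-0.32,-0.36,0],0,-0.1],[[-0.32,-0.36,0],0,-0.1],[[-0.32,-0.36,0],0,-0.1],[[-0.32,-0.36,0],0,-0.1],[[0,0,0],-1,-0.1],[[0,0,0],-1,-0.1],[[0,0,0],0,-0.1],[[0,0,0],0,-0.1],[[0,0,0],0,-0.1],[[0,0,0],0,-0.1]]'
python3 - <<'E'
from fit import *
p=eyes.read_camera("wrist"); cv2.imwrite("pics/w1.png",p["pixels"][:,:,::-1])
print(np.round(p["extrinsics"],2),p["fx"])
for k in M:
    r=eyes.spot_point(k,p)
    if r: print(k,r[0]["score"],np.round(r[0]["centre"]),back(p,r[0]["centre"],M[k][2]).round(1))
E
```

```text
t: 4.85
eef_pos: [480.7, -30.2, 214.7]
tcp_rot: [3.141, 0.0, 3.004]
ft_force: [0.5, -0.2, -0.2]
opening: 0.551
grip_force: 0.0
[[ 1.4000e-01  9.9000e-01  0.0000e+00 -3.5310e+01]
 [ 9.6000e-01 -1.3000e-01  2.6000e-01 -4.9267e+02]
 [ 2.5000e-01 -3.0000e-02 -9.7000e-01  2.6603e+02]
 [ 0.0000e+00  0.0000e+00  0.0000e+00  1.0000e+00]] 352.59767056131693
chute_end 0.97 [127. 276.] [426.6 -61.5  14. ]
gate 0.75 [265. 284.] [561.5 -71.   57. ]
button_top 0.57 [184. 347.] [487.7   1.1  51. ]
catch_point 0.91 [173. 280.] [472.2 -63.3  30. ]
dispenser 0.8 [213. 284.] [523.7 -70.    0. ]
```

View pics/w1.png

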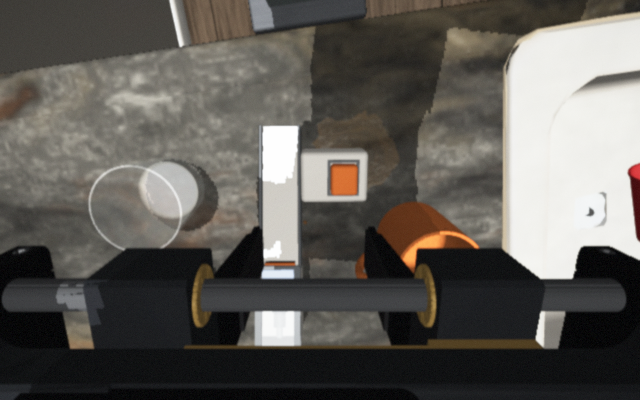

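The wrist view shows the button face centred near (179,344) and the chute's lower end at row 125, columns 260 to 301. The yaw is nearly aligned with the image. I'll measure both by colour.

Run:
```python
from fit import *
p=eyes.read_camera("wrist"); im=p["pixels"].astype(int)
m=((im[...,0]>200)&(im[...,2]<70)&(im[...,1]<140)).astype(np.uint8); m[:140]=0;m[203:]=0;m[:,:320]=0;m[:,366:]=0
c=cv2.minAreaRect(np.argwhere(m).astype(np.float32)); print(m.sum(),c,"button",back(p,c[0],51).round(1))
g=im.sum(2)
pts=[]
for r in range(132,240,12):
    row=(im.min(2)[r]>120); cs=[k for k in np.where(row)[0] if 250<k<312]
    # left edge (outer rail)
    d=np.diff(im.mean(2)[r,245:312]); print(r,cs[0],cs[-1],245+d[:40].argmax())
best=None
for z in (51,): 
    th=np.linspace(-.25,0,26)
v=fit(["scene","top","wrist"])
```

```text
592 ((180.5, 344.0), (22.0, 25.0), 90.0) button [484.   -1.2  51. ]
132 258 298 262
144 257 297 262
156 259 311 262
168 259 311 262
180 262 311 262
192 251 311 262
204 263 297 262
216 263 297 262
228 263 297 262
top chute_end [-2.3 -0.5]
top gate [-0.5 -0.8]
wrist chute_end [-0.1  1.4]
wrist gate [ 0.  -1.9]
wrist button_top [-2.8 -0.8]
wrist catch_point [ 2.5 -0.7]
wrist dispenser [-1.   1.2]
[ 5.26348e+02 -7.13410e+01 -1.31000e-01] [('chute_end', array([427.2, -58.3,  14. ])), ('gate', array([560.1, -75.8,  57. ])), ('button_top', array([485.2,  -1.3,  51. ])), ('catch_point', array([476.8, -64.8,  30. ])), ('dispenser', array([526.3, -71.3,   0. ]))]
```

```bash
python3 -m inch '[[[0,-0.05,0.4],0,-0.1],[[0,0,0.4],0,-0.1],[[0,0,0.4],0,-0.1],[[0,0,0.4],0,-0.1],[[0,0,0.4],0,-0.1],[[0,0,0.4],0,-0.1],[[0,0,0],0,-0.1],[[0,0,0],0,-0.1],[[0,0,0],0,-0.1],[[0,0,0],0,-0.1]]'
python3 - <<'E'
from fit import *
ims=[]
p=eyes.read_camera("wrist"); cv2.imwrite("pics/w2.png",p["pixels"][:,:,::-1])
p=eyes.read_camera("scene"); cv2.imwrite("pics/s2.png",cv2.resize(p["pixels"][110:280,220:440,::-1],None,fx=3.5,fy=3.5))
E
```

```text
t: 7.35
eef_pos: [480.5, -33.3, 71.3]
tcp_rot: [3.142, 0.001, 3.004]
ft_force: [0.5, 0.3, -0.3]
opening: 0.552
grip_force: 0.0
```

View pics/w2.png

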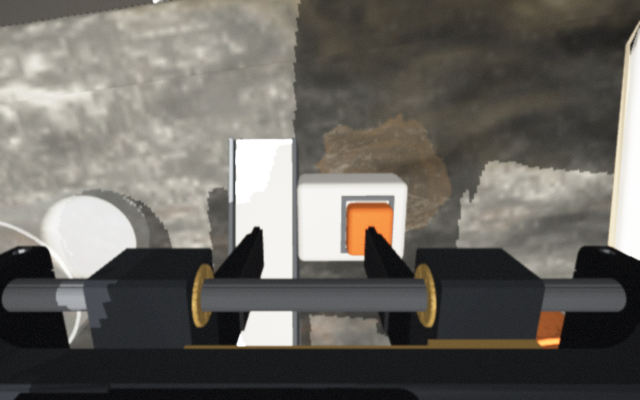

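View pics/s2.png

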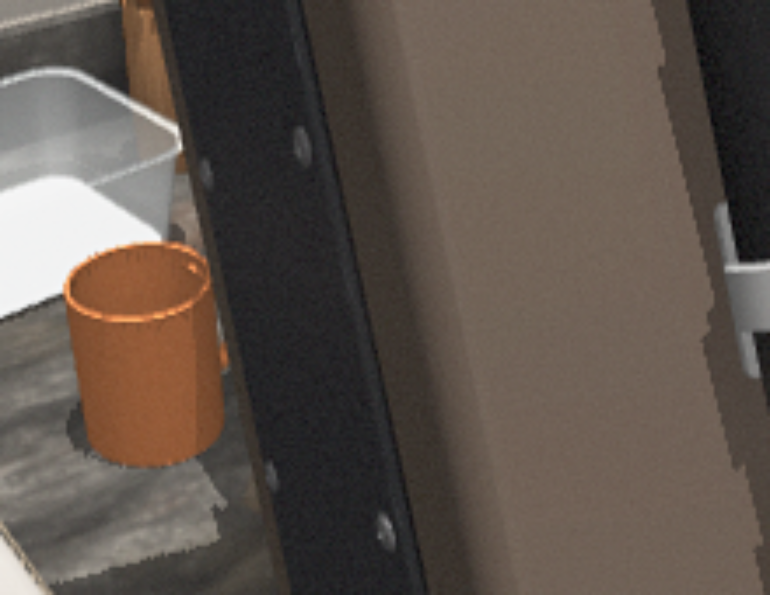

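The wrist view shows the fingertips at columns 258 and 371 near row 230, the chute at columns 231 to 297 and the button at 346 to 392. The scene view is blocked by the arm. I'll check the lateral and x alignment numerically before pressing.

Run:
```python
from fit import *
p=eyes.read_camera("wrist"); im=p["pixels"].astype(int); s=env.state(); T=s["eef_pos"]
a=s["tcp_rot"][2]-np.pi; y=np.array([-np.sin(a),np.cos(a),0]); x=np.array([np.cos(a),np.sin(a),0])
for sg in (1,-1):
    for dx in (-10,10): print("tip",sg,dx,proj(p,T+sg*32*y+dx*x).round())
m=((im[...,0]>200)&(im[...,2]<70)&(im[...,1]<150))
b=[back(p,(205,c),51) for c in (347,392)]; print("button edges",[((q-T)@x,(q-T)@y) for q in b])
for r in (145,180):
    for c,z in ((231,0),(297,0)):
        q=back(p,(r,c),(28 if r==145 else 36)); print("chute",r,c,(q-T)@x,(q-T)@y)
q=back(p,(139,264),22);print("chute end",(q-T)@x,(q-T)@y)
```

```text
tip 1 -10 [230. 377.]
tip 1 10 [266. 375.]
tip -1 -10 [230. 251.]
tip -1 10 [266. 253.]
button edges [(np.float64(-17.65330750331011), np.float64(18.425074013122828)), (np.float64(-17.681384931625793), np.float64(43.56444767134827))]
chute 145 231 -48.29700573246312 -49.7124278301251
chute 145 297 -48.3488057407172 -10.189622606142297
chute 180 231 -28.605726390875926 -49.07155280436617
chute 180 297 -28.652546596543033 -10.045499090004167
chute end -51.298044298941235 -30.657679739860413
```

Alignment is within about 2 mm, so I'll press.

```bash
python3 -m inch '[[[0,0,0.15],0,-0.1],[[0,0,0.1],0,-0.1],[[0,0,0.06],0,-0.1],[[0,0,0.06],0,-0.1],[[0,0,0.06],0,-0.1],[[0,0,0.06],0,-0.1],[[0,0,0.04],0,-0.1],[[0,0,0.02],0,-0.1],[[0,0,0],0,-0.1],[[0,0,0],0,-0.1]]'
python3 - <<'E'
from fit import *
print(env.state()["ft_force"],env.state()["eef_pos"])
p=eyes.read_camera("wrist"); cv2.imwrite("pics/w3.png",p["pixels"][:,:,::-1])
p2=eyes.read_camera("top"); cv2.imwrite("pics/t3.png",cv2.resize(p2["pixels"][120:290,220:440,::-1],None,fx=3.5,fy=3.5))
for q in (p,p2):
    print([(r["score"],r["centre"]) for r in eyes.spot_point("tablet",q)[:2]])
E
```

```text
t: 8.75
eef_pos: [480.1, -33.1, 38.6]
tcp_rot: [3.141, 0.0, 3.004]
ft_force: [-5.6, 2.1, 20.6]
opening: 0.55
grip_force: 11.0
[-5.59151124  2.12199414 20.58106881] [480.13395151 -33.06280608  38.60525504]
[(0.7, [308.0, 251.1])]
[]
```

View pics/w3.png

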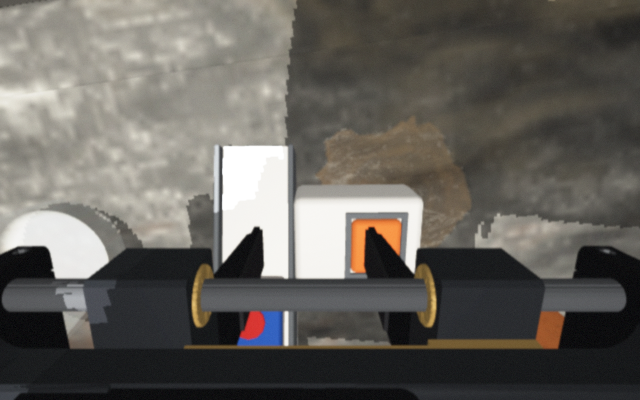

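View pics/t3.png

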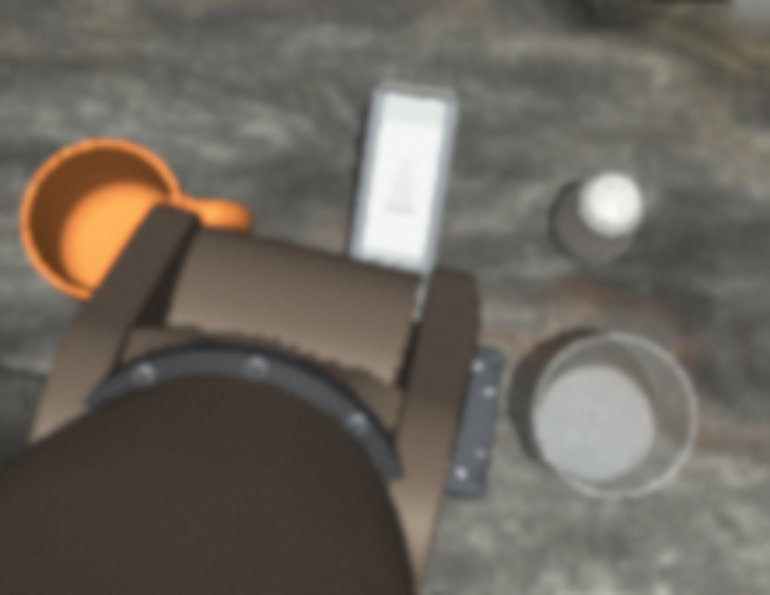

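The button is held at its stop, and the tablet (blue, red dot near (323,255)) is held on the open chute against the left finger. I'll ease the push slightly and check that it stays still.

```bash
python3 -m inch '[[[0,0,-0.007],0,-0.1],[[0,0,0],0,-0.1],[[0,0,0],0,-0.1],[[0,0,0],0,-0.1],[[0,0,0],0,-0.1],[[0,0,0],0,-0.1],[[0,0,0],0,-0.1],[[0,0,0],0,-0.1],[[0,0,0],0,-0.1],[[0,0,0],0,-0.1]]'
python3 - <<'E'
from fit import *
def dot():
    p=eyes.read_camera("wrist"); im=p["pixels"].astype(int); m=(im[...,0]>180)&(im[...,1]<80)&(im[...,2]<80); m[:,:230]=0;m[:,300:]=0;m[:305]=0
    bl=(im[...,2]>150)&(im[...,0]<100); bl[:,300:]=0
    return m.sum(),np.argwhere(m).mean(0),bl.sum(),p
a=dot();b=dot();print(a[:3],b[:3])
# tablet x in dispenser from red dot, if at tablet centre (top 18 above floor)
v=(526.35,-71.34,-.133)
for X in range(-60,20,5):
    c,s=np.cos(v[2]),np.sin(v[2]); print(X,proj(b[3],[v[0]+c*X,v[1]+s*X,46+X*.325+17]).round())
E
```

```text
t: 10.2
eef_pos: [480.1, -33.1, 38.8]
tcp_rot: [3.141, 0.0, 3.004]
ft_force: [-5.1, 1.8, 17.4]
opening: 0.547
grip_force: 8.6
(np.int64(407), array([325.18427518, 253.46683047]), np.int64(728)) (np.int64(407), array([325.18427518, 253.46683047]), np.int64(729))
-60 [236. 250.]
-55 [246. 250.]
-50 [257. 250.]
-45 [268. 250.]
-40 [278. 250.]
-35 [289. 250.]
-30 [300. 250.]
-25 [311. 250.]
-20 [322. 250.]
-15 [333. 249.]
-10 [344. 249.]
-5 [355. 249.]
0 [366. 249.]
5 [377. 249.]
10 [388. 249.]
15 [399. 249.]
```

The tablet is still at dispenser x ≈ -19 mm, against the finger as expected, and the button is fully down. Handing in.

```bash
python3 -c "
from cell import env
print(env.job_done())"
```

```text
the job is handed in; nothing more can be done
None
```

The job is handed in at about 10 s: the button is held fully down, and the tablet rests still on the open chute against the other finger; the mug, glass and shaker were left alone.

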